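# Seat a drill guide on its rail and index pin and hold it down

### The job

Get the drill guide ready for drilling the next shelf-pin hole: lift it by its orange handle, hook its two hooks over the jig's steel rail well clear of the brass pin (guide centre at least 6 cm to one side of it), and slide it along the rail, hooks still on and held just high enough to pass over the pin, until the hidden slot under the handle drops over the pin. Then, without ever forcing it on the pin, press it down against its sprung feet until it lies flush on the walnut. Finish while still holding it pressed down, and leave the tape measure, pencil, try square and chisel where they are.

Things in the scene. Friction and masses are not known exactly. Their poses are not given: they have to be found in the camera images.
- drill_guide: Loose drill guide, 0.37 to 0.52 kg: grey aluminium plate 96 mm wide (its y), x = -45 to +20 mm, 15 mm thick, orange bar handle on top, two hooks at the far edge (+x). Origin: on the plate's underside at the centre of the hidden slot, below the handle; x points from handle to hooks, z up. Two rubber feet stick out 6 mm below the underside: standing free, the origin is 6 mm above the bench.
- guide_slot (a point): Mouth of the blind slot in the guide's underside, at the guide's origin: 18 mm along the guide's x, 12.5 mm along its y, 12 mm deep, edges bevelled 1.5 mm. It takes the brass pin.
- guide_hooks (a point): Midway between the guide's two hooks, level with the underside, 35 mm from the origin along +x. Hooks at y = -38 and +38 mm, each 20 mm wide, 36 mm high, open downward like an upside-down U: gap 16 mm in x, 30 mm deep, walls 7 mm with rounded lower edges level with the plate's underside.
- guide_handle (a point): Centre of the guide's orange handle: a level bar 64 mm long (guide's x), 18 mm wide (guide's y; grip across this), 24 mm high; its centre is 52 mm above the underside and at x = -6.5 mm, y = 0 of the guide. Under the bar 25 mm are free down to the plate; the hooks' tops are 36 mm, the drill bushes 19 mm above the underside.
- guide_feet (a joint): How far the guide's two sprung rubber feet (strips along the guide's y at x = -19 and +19 mm) are pushed in: 0 = standing 6 mm out, 0.006 m = flush. The spring pushes with 6 N at 0 and 12 N at flush, so about 8 N beyond the guide's own weight brings it flush; let go, it rises again.
- index_pin: Brass pin, 10 mm in diameter, bevelled tip, standing 10 mm out of the walnut blank's top; fixed. Origin: on the blank's top face at the pin's axis, 50 mm above the bench; y along the blank and rail, x level towards the rail, z up. It stands up to 35 mm from the jig's middle, either side. When the guide is seated, its frame coincides with this one.
- jig: Ply jig bolted to the bench, 118 x 280 mm, carrying a walnut blank (50 mm wide in x, 304 mm long in y, top face 50 mm above the bench). Origin: on the bench under the middle of the blank; x points to the rail's side, y along the rail.
- rail_mid (a point): Middle of the steel guide rail's axis. Rail 12 mm in diameter, along the jig's y, 35 mm beyond the pin's line in x, axis 22 mm above the blank's top. It is held by two dark steel posts at y = -130 and +130 mm (each 16 mm wide, top 84 mm above the bench); free between y = -122 and +122 mm.
- tape_measure: Yellow tape measure, 37 x 85 x 66 mm, a bystander.
- pencil: Red carpenter pencil, 14 x 171 x 8 mm, a bystander.
- try_square: Try square with rosewood stock, 115 x 205 x 17 mm, a bystander.
- bench_chisel: Bench chisel with a wooden handle, 29 x 272 x 29 mm, a bystander.

How it is judged (in metres and radians):
On the way, in this order (a step that is already met when the one before it is completed fails the run):
1. the guide's hooks are over the rail, with the guide at least 50 mm to one side of the pin (x of drill_guide in the frame of index_pin between -0.006 and 0.006 m and z of drill_guide in the frame of index_pin below 0.02 m and x of guide_hooks in the frame of index_pin above 0.028 m and angle between the y axis of drill_guide and the y axis of index_pin, either way round below 0.1 rad and (y of drill_guide in the frame of index_pin above 0.05 m or y of drill_guide in the frame of index_pin below -0.05 m)), for 0.2 s.
2. slid along the rail, hooks still on it, the guide is over the pin, 15 to 45 mm short of its slot (x of drill_guide in the frame of index_pin between -0.006 and 0.006 m and z of drill_guide in the frame of index_pin below 0.022 m and (y of drill_guide in the frame of index_pin between 0.015 and 0.045 m or y of drill_guide in the frame of index_pin between -0.045 and -0.015 m)).
3. the slot has dropped over the pin (z of drill_guide in the frame of index_pin below 0.0075 m and y of drill_guide in the frame of index_pin between -0.003 and 0.003 m), for 0.1 s.
At the end, for the whole second after the job is handed in: The guide sits on the pin (slot within 3 mm of the pin's axis along the rail, 5 mm across), hooks over the rail, level within 0.03 rad, its underside flush with the blank (within 1.5 mm) and its feet pushed in by more than 4.5 mm, at rest, while the fingers still hold or press it (more than 3 N) (z of drill_guide in the frame of index_pin below 0.0015 m and y of drill_guide in the frame of index_pin between -0.003 and 0.003 m and x of drill_guide in the frame of index_pin between -0.005 and 0.005 m and x of guide_hooks in the frame of index_pin above 0.028 m and angle between drill_guide's own z axis and vertical below 0.03 rad and value of joint guide_feet above 0.0045 m and contact force between the fingers and drill_guide above 3 N and linear speed of drill_guide below 0.02 m/s); the arm keeps its last pose, push and grip.
It fails at once if the guide is forced onto the pin (more than 60 N between them) (contact force between drill_guide and index_pin above 60 N).
It fails at once if the tape measure, pencil, try square or chisel is moved by more than 30 mm (distance of any of tape_measure, pencil, try_square, bench_chisel from where it was at the start of the episode above 0.03 m).
It also fails if it takes over 45 s, if anything falls off the work surface, if the arm or the gripper's body presses on something with over 40 N, if the wrist force passes 120 N, or if a joint passes its speed limit or range.

### The arm

A 6-joint arm with a two-finger parallel gripper is mounted at the origin on a cart in front of the work surface, level with it; the furniture and walls round the work are solid. World frame = base frame: x ahead of the robot, y to its left, z up, the work surface at z = 0. Lengths are in mm, angles in degrees, forces in N, time in s.
With the tool pointing down it reaches from about 300 to 850 mm from the base axis. Payload 4.2 kg.
Tool frame: the origin (TCP) lies at the very end of the fingers, on their centre line; the grasp point (between the pads) lies 19 mm behind it; z points along the fingers, y is the line along which they close (so a half turn about z gives the same grasp; the last joint's range is limited). The gripper opens to 91 mm and grips with 3 to 60 N. Pads are 32 mm wide; open, the fingers measure 118 mm over their backs; the gripper's body (76 mm by 178 mm) begins 60 mm behind the grasp point.
Start: joints at [-73.052, 18.312, 89.639, -0, 72.044, -1.146], TCP at [178.585, -546.581, 213.976] pointing down, gripper open.
Joint ranges: [-177.97, 177.97], [-48.28, 115.42], [12.27, 149.76], [-77.06, 257.06], [2.81, 150.46], [-146.56, 146.56]. Speed limits (degrees/s): [147.25, 147.25, 180, 180, 180, 180].

### API

Orientations are given as [roll, pitch, yaw] about the fixed x, y, z axes, in that order (R = Rz(yaw) Ry(pitch) Rx(roll)).
In Python, from workcell import * gives the robot as it stands.
- The arm moves only by the tool move_arm, never from a script. Its argument "motion" is a list of rows, each a list of 3 entries, a list of its own where there are three numbers: the finger opening in mm, from 0 to 91.2, then the shift along the world's x, y, z in units of 25 mm (1.0 is 25 mm), then the turn, a rotation vector about the world's x, y, z in units of 4 degrees (1.0 is 4 degrees). In form: [[grip, [x, y, z], [ax, ay, az]], ...]. A call has 1 to 20 rows; each row shifts and turns the commanded pose from where the row before left it; what a row does not reach is not made up. A row lasts 1/12 s, in which the tool goes at most 41.7 mm and 7.16 degrees, less where a joint would pass 70% of its speed; a pose out of reach is approached as far as the arm can. A call with a number of a shift or a turn outside -1 to 1 is refused whole. A call with a gripper value outside its range is refused whole. The fingers move at their own pace and stop on an object; "grip_force" is the grip in N (left out, the last holds). Time passes only in rows, so rows that do not move let the fingers close. It gives the time, the measured TCP pose, the force, the opening and the grip force at its end, in the units of the state.
- state(): the state, without advancing time (a new reading comes with each control period).
- grab_frame(name): name is "scene" or "top" or "wrist"; returns the picture (400x640x3 uint8, blue, green, red); there is no depth.
- camera_info(name): a dict with "fx", "fy", "cx", "cy" (pixels), "rvec" (rotation vector, rad) and "tvec" (3), from world to camera coordinates, as OpenCV has them. Camera axes: x right, y down, z forward; pixel columns grow to the right and rows downward; lengths in mm; the calibration is good to about 2 mm. A picture is of the moment at which its call begins: read the wrist's pose just before it. camera_info takes no time and is no camera call; for the wrist camera it gives the pose at the moment of the call.
- job_done(): hands the job in; it is judged then, once.
The state is a dict: "time_s": time; "qpos": joint angles; "qvel": joint speeds; "effort": joint torques, N m; "ee_pos": TCP position; "ee_rot": TCP orientation; "force": force on the tool from outside, world axes, zero at the start; "torque": the same for the moment, N m; "gripper_width": finger opening in mm; "gripper_force": force on a finger pad.
Only numpy, scipy, OpenCV 4.12 (cv2) and the standard library are available. Lean on these libraries where they do the work, as an engineer would, in place of code of your own. Each camera call takes 0.05 s, during which the arm holds its last target. There are 200 camera calls.

## Working session

There is one attempt and no reset: what is moved stays moved. The work goes in short steps, Python scripts to look and compute and a tool call to move; the robot and the scene stay as the last step left them, time stands still between calls to the robot, and variables do not carry over. Pictures are saved under pics/ and viewed, at most 13 in all, crops included, and the job is handed in when it is done.

Besides the shell and the picture viewer there is one more tool, called as name([rows], argument=value, ...), one row to a line, values as JSON. move_arm: Moves the arm, as the interface text tells. Shifts and turns lie within -1 to 1; 1 stands for 25 mm of shift or 4 degrees of turn. Its arguments: {"type":"object","properties":{"motion":{"type":"array","items":{"type":"array"}},"grip_force":{"type":"number"}},"required":["motion"]}

```bash
mkdir -p pics; ls; python3 - <<'E'
from workcell import *
import cv2
s=state();print(s)
for n in("scene","top"):
    cv2.imwrite(f"pics/{n}0.png",grab_frame(n));print(n,camera_info(n))
print(camera_info("wrist"))
E
```

```text
pics
{'time_s': 0.0, 'qpos': array([-7.30522346e+01,  1.83509764e+01,  8.97069678e+01, -1.53633249e-03,
        7.20430173e+01, -1.14381289e+00]), 'qvel': array([-0.0672072 ,  0.02733138,  0.00894128,  0.01972212,  0.04043909,
       -0.10477596]), 'effort': array([ 1.03696737e-03, -4.12463272e+01, -2.31972921e+01,  7.28880661e-02,
        4.58789896e-02, -1.50251726e-04]), 'ee_pos': array([ 178.42332477, -546.08321709,  213.12313431]), 'ee_rot': array([-1.79899029e+02, -5.55023859e-04,  1.80920528e+01]), 'force': array([-0.1593119 , -1.05812436,  0.7222848 ]), 'torque': array([0.01986593, 0.02758414, 0.02310401]), 'gripper_force': 0.0, 'gripper_width': 91.00131117891793}
scene {'fx': 461.8302386848794, 'fy': 461.8302386848794, 'cx': 323.6563127686239, 'cy': 199.800915220664, 'rvec': array([ 1.10420566, -1.98844348,  1.27223983]), 'tvec': array([382.23845402, 191.35596575, 913.36687398])}
top {'fx': 378.7907445239056, 'fy': 378.7907445239056, 'cx': 321.89066128980494, 'cy': 197.0718924831577, 'rvec': array([ 2.15214566, -2.13233292,  0.09182763]), 'tvec': array([166.27905151, 490.03548872, 943.43111853])}
{'fx': 304.92451875075704, 'fy': 304.92451875075704, 'cx': 323.54645193108524, 'cy': 196.84472011253808, 'rvec': array([-2.34942329,  1.70462226,  0.2445549 ]), 'tvec': array([-574.67049498,  -32.0067207 ,  391.56128694])}
```

View pics/top0.png

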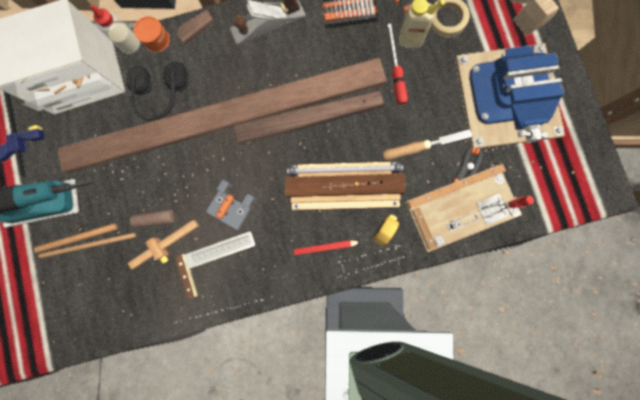

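View pics/scene0.png

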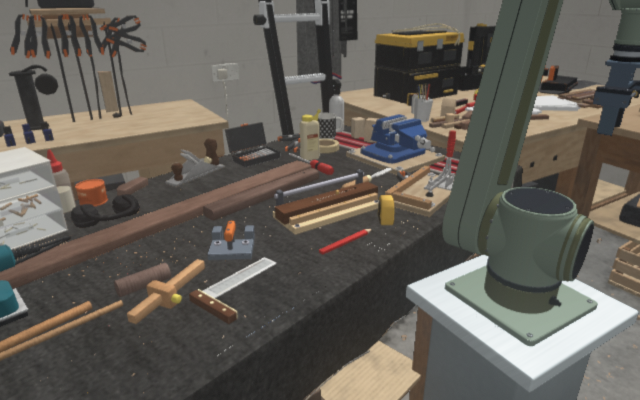

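The top view shows the guide at about (230,205) with its hooks pointing up and left, and the jig at about (345,185) with the rail on its upper side at row 168. I'll enlarge both.

```bash
cat > h.py <<'E'
from workcell import *
import cv2, numpy as np
def ray(ci,uv,z):
    R=cv2.Rodrigues(ci["rvec"])[0];t=np.array(ci["tvec"])
    d=R.T@np.array([(uv[0]-ci["cx"])/ci["fx"],(uv[1]-ci["cy"])/ci["fy"],1]);c=-R.T@t
    return (c+d*(z-c[2])/d[2]).round(1)
def proj(ci,P):
    K=np.array([[ci["fx"],0,ci["cx"]],[0,ci["fy"],ci["cy"]],[0,0,1]])
    return cv2.projectPoints(np.float64(P),ci["rvec"],np.float64(ci["tvec"]),K,None)[0][:,0].round(1)
E
python3 - <<'E'
from h import *
im=cv2.imread("pics/top0.png")
a=cv2.resize(im[150:220,275:415],None,fx=5.5,fy=5.5,interpolation=cv2.INTER_CUBIC)[:,:770]
b=cv2.resize(im[175:235,200:260],(0,0),fx=3.3,fy=3.3,interpolation=cv2.INTER_CUBIC)
o=np.zeros((590,800,3),np.uint8);o[:a.shape[0],:a.shape[1]]=a;o[390:390+b.shape[0],:b.shape[1]]=b
cv2.imwrite("pics/c1.png",o)
ci=camera_info("top")
for uv,z in [((230,206),58),((290,168),72),((401,170),72),((285,186),50),((405,186),50),((365,184),60)]: print(uv,z,ray(ci,uv,z))
E
```

```text
(230, 206) 58 [461.  401.6  58. ]
(290, 168) 72 [556.4 250.1  72. ]
(401, 170) 72 [552.6 -25.8  72. ]
(285, 186) 50 [514.1 264.6  50. ]
(405, 186) 50 [516.  -39.1  50. ]
(365, 184) 60 [518.9  62.2  60. ]
```

View pics/c1.png

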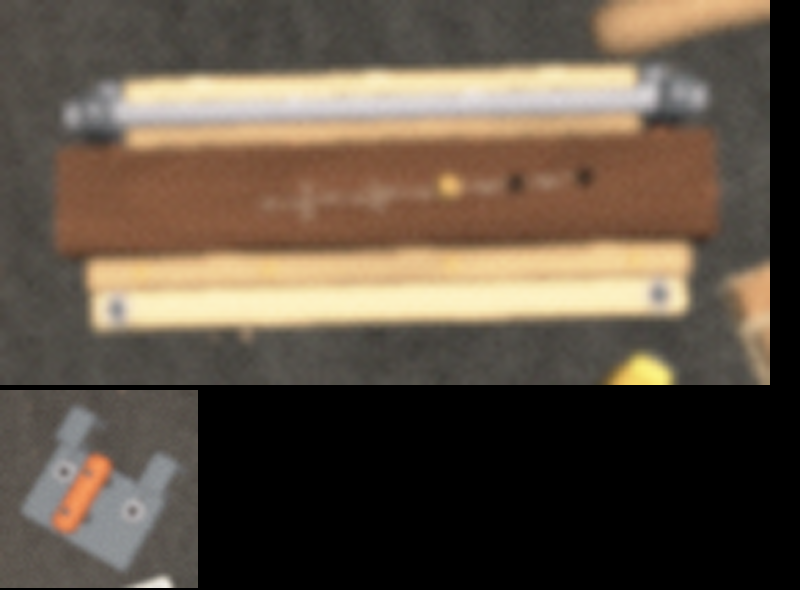

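Pin at (356.8,183.8), rail from (297.7,170.4) to (391.4,167.8). The handle runs from about (229.4,197.1) at the hook end to (219.7,215.9).

```bash
python3 - <<'E'
from h import *
ci=camera_info("top")
f=lambda x,y:(275+x/5.5-.4,150+y/5.5-.4); g=lambda x,y:(200+x/3.3-.35,175+(y-390)/3.3-.35)
P={k:ray(ci,uv,z) for k,uv,z in [("pin",f(450,186),60),("railL",f(125,110),78),("railR",f(640,98),78),("blL",f(56,200),50),("blR",f(717,183),50),
("hf",g(99,458),70),("hb",g(63,527),70),("hk1",g(77,425),42),("hk2",g(158,475),42),("c1",g(23,510),21),("c2",g(124,571),21)]}
for k,v in P.items(): print(k,v)
a=lambda p,q:np.degrees(np.arctan2(*(P[q]-P[p])[[1,0]])).round(1)
print("jig y dir",a("railR","railL"),a("blR","blL"),"guide x",a("hb","hf"),"guide y", a("hk2","hk1"),a("c2","c1"), (P["hf"]+P["hb"])/2)
E
```

```text
pin [520.2  83.6  60. ]
railL [551.3 231.   78. ]
railR [ 5.578e+02 -3.000e-01  7.800e+01]
blL [514.2 265.1  50. ]
blR [523.9 -39.1  50. ]
hf [486.9 400.3  70. ]
hb [434.3 425.5  70. ]
hk1 [516.3 426.7  42. ]
hk2 [477.4 361.3  42. ]
c1 [450.9 473.4  21. ]
c2 [403.4 390.6  21. ]
jig y dir 91.6 91.8 guide x -25.6 guide y 59.3 60.2 [460.6 412.9  70. ]
```

move_arm([
  [91,[0.28,0.96,0],[0,0,0.825]],
  [91,[0.28,0.96,0],[0,0,0.825]],
  [91,[0.28,0.96,0],[0,0,0.825]],
  [91,[0.28,0.96,0],[0,0,0.825]],
  [91,[0.28,0.96,0],[0,0,0.825]],
  [91,[0.28,0.96,0],[0,0,0.825]],
  [91,[0.28,0.96,0],[0,0,0.825]],
  [91,[0.28,0.96,0],[0,0,0.825]],
  [91,[0.28,0.96,0],[0,0,0.825]],
  [91,[0.28,0.96,0],[0,0,0.825]],
  [91,[0.28,0.96,0],[0,0,0.825]],
  [91,[0.28,0.96,0],[0,0,0.825]],
  [91,[0.28,0.96,0],[0,0,0.825]],
  [91,[0.28,0.96,0],[0,0,0.825]],
  [91,[0.28,0.96,0],[0,0,0.825]],
  [91,[0.28,0.96,0],[0,0,0.825]],
  [91,[0.28,0.96,0],[0,0,0.825]],
  [91,[0.28,0.96,0],[0,0,0.825]],
  [91,[0.28,0.96,0],[0,0,0.825]],
  [91,[0.28,0.96,0],[0,0,0.825]],
])

```text
time_s: 1.77
ee_pos: [318.4, -65.3, 213.8]
ee_rot: [-180.0, -0.0, 84.2]
force: [0.5, -1.3, -0.5]
gripper_width: 90.7
gripper_force: 0.0
```

move_arm([
  [91,[0.28,0.96,0],[0,0,0.825]],
  [91,[0.28,0.96,0],[0,0,0.825]],
  [91,[0.28,0.96,0],[0,0,0.825]],
  [91,[0.28,0.96,0],[0,0,0.825]],
  [91,[0.28,0.96,0],[0,0,0.825]],
  [91,[0.28,0.96,0],[0,0,0.825]],
  [91,[0.28,0.96,0],[0,0,0.825]],
  [91,[0.28,0.96,0],[0,0,0.825]],
  [91,[0.28,0.96,0],[0,0,0.825]],
  [91,[0.28,0.96,0],[0,0,0.825]],
  [91,[0.28,0.96,0],[0,0,0.825]],
  [91,[0.28,0.96,0],[0,0,0.825]],
  [91,[0.28,0.96,0],[0,0,0.825]],
  [91,[0.28,0.96,0],[0,0,0.825]],
  [91,[0.28,0.96,0],[0,0,0.825]],
  [91,[0.28,0.96,0],[0,0,0.825]],
  [91,[0.28,0.96,0],[0,0,0.825]],
  [91,[0.28,0.9,0],[0,0,0.825]],
  [91,[0,0,0],[0,0,0.3]],
  [91,[0,0,0],[0,0,0]],
])

```text
time_s: 3.43
ee_pos: [444.3, 364.4, 213.0]
ee_rot: [-179.9, -0.0, 144.8]
force: [-0.4, -0.1, 0.1]
gripper_width: 90.9
gripper_force: 0.0
```

```bash
python3 - <<'E'
from h import *
s=state();print(s["time_s"],s["ee_pos"],s["ee_rot"],s["qpos"],s["force"]);ci=camera_info("wrist")
im=grab_frame("wrist");cv2.imwrite("pics/w1.png",im)
P=[[461,414,70],[497,394,42],[451,473,21],[403,391,21]]
print(proj(ci,P))
E
```

```text
3.4333 [444.34282899 364.42334635 213.01266475] [-1.79898160e+02 -1.82607757e-02  1.44779609e+02] [ 3.82166338e+01  1.83719454e+01  8.96922304e+01 -1.21190413e-02
  7.20386447e+01 -1.65592437e+01] [-0.39187758 -0.12374787  0.07479476]
[[372.5 172. ]
 [371.1 201.5]
 [404.2 127.8]
 [322.8 134.9]]
```

View pics/w1.png

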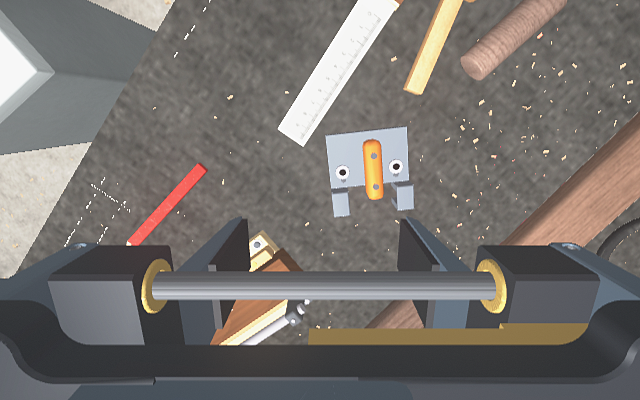

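The guide is clear in the wrist view: back corners (327,136) and (406,127), handle from (371,141) to (375,198), hook tops near (341,203) and (405,196).

```bash
python3 - <<'E'
from h import *
ci=camera_info("wrist")
r=lambda u,v,z:ray(ci,(u,v),z)
a,b=r(327,136,21),r(406.5,127.5,21);f,k=r(375.5,198,68),r(371,141.5,68)
h1,h2=r(341,204,42),r(405,197,42)
d=lambda p,q:np.degrees(np.arctan2(q[1]-p[1],q[0]-p[0]))
print("width",np.linalg.norm(a-b),"len",np.linalg.norm(f-k),(f+k)/2,(a+b)/2,(h1+h2)/2,"gy",d(a,b),"gx",d(k,f),"hooks",d(h1,h2),np.linalg.norm(h1-h2))
E
```

```text
width 92.90452088031023 len 60.84734998338052 [460.6 414.7  68. ] [429.45 434.    21.  ] [497.1  395.35  42.  ] gy 60.67584116430174 gx -28.249735494974306 hooks 61.21925298633277 75.1880974622979
```

move_arm([
  [91,[0.34,1.0,0],[0,0,0.71]],
  [91,[0.34,1.0,0],[0,0,0.71]],
  [70,[0,0,-0.99],[0,0,0]],
  [60,[0,0,-0.99],[0,0,0]],
  [50,[0,0,-0.99],[0,0,0]],
  [50,[0,0,-0.99],[0,0,0]],
  [50,[0,0,-0.99],[0,0,0]],
  [50,[0,0,-0.99],[0,0,0]],
  [50,[0,0,-0.5],[0,0,0]],
  [50,[0,0,-0.5],[0,0,0]],
  [50,[0,0,0],[0,0,0]],
  [50,[0,0,0],[0,0,0]],
])

```text
time_s: 4.48
ee_pos: [461.2, 412.7, 40.3]
ee_rot: [-179.9, -0.0, 150.3]
force: [0.3, -0.8, -0.1]
gripper_width: 50.1
gripper_force: 0.0
```

```bash
python3 - <<'E'
from h import *
s=state();print(s["time_s"],s["ee_pos"],s["ee_rot"],s["force"],s["gripper_width"])
im=grab_frame("wrist");cv2.imwrite("pics/w2.png",im)
E
```

```text
4.4833 [461.20519723 412.71542131  40.3427731 ] [-1.79908814e+02 -2.53676965e-02  1.50302599e+02] [ 0.26733511 -0.81150546 -0.12345662] 50.06276559622875
```

View pics/w2.png

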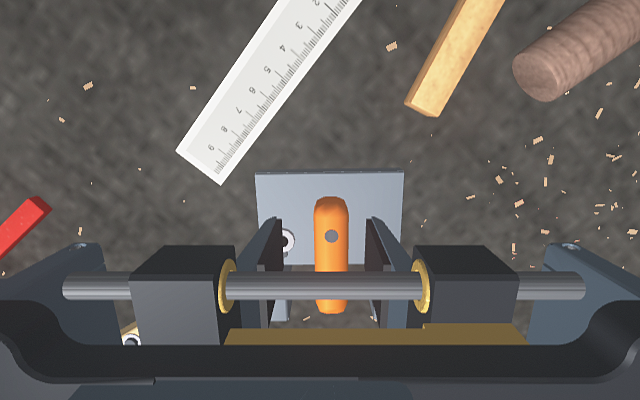

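The handle (centre col 331) lies between the fingers, about 2 mm off centre and aligned. I'll nudge and close.

move_arm([
  [40,[0.03,0.06,0],[0,0,0.1]],
  [10,[0,0,0],[0,0,0]],
  [0,[0,0,0],[0,0,0]],
  [0,[0,0,0],[0,0,0]],
  [0,[0,0,0],[0,0,0]],
  [0,[0,0,0],[0,0,0]],
  [0,[0,0,0.2],[0,0,0]],
  [0,[0,0,0.6],[0,0,0]],
  [0,[0,0,1],[0,0,0]],
  [0,[0,0,1],[0,0,0]],
  [0,[0,0,1],[0,0,0]],
  [0,[0,0,1],[0,0,0]],
  [0,[0,0,0.4],[0,0,0]],
  [0,[0,0,0],[0,0,0]],
  [0,[0,0,0],[0,0,0]],
], grip_force=45)

```text
time_s: 5.78
ee_pos: [461.8, 414.9, 169.5]
ee_rot: [-179.9, -0.0, 150.8]
force: [-0.7, -0.7, -5.0]
gripper_width: 17.6
gripper_force: 45.0
```

```bash
python3 - <<'E'
from h import *
s=state();print(s["time_s"],s["ee_pos"],s["ee_rot"],s["force"],s["gripper_width"],s["gripper_force"])
im=grab_frame("wrist");cv2.imwrite("pics/w3.png",im)
E
```

```text
5.7833 [461.787438   414.94600692 169.52130197] [-1.79917478e+02 -3.05157528e-02  1.50775561e+02] [-0.7145782  -0.68790505 -5.02825168] 17.624325967374215 44.99886453151703
```

View pics/w3.png

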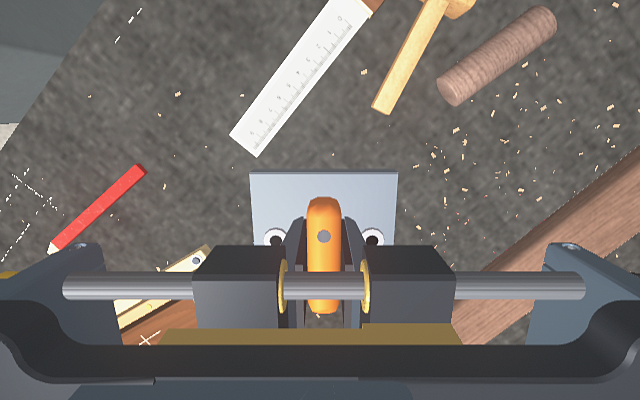

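The guide hangs level in the grip, with its back corners at (249,173) and (398,172). Next I'll work out the guide's pose in the tool frame.

```bash
python3 - <<'E'
from h import *
ci=camera_info("wrist");s=state()
a,b=[ray(ci,p,150.2) for p in((249,173),(398,172))]
print("w",np.linalg.norm(a-b),"gy",np.degrees(np.arctan2(b[1]-a[1],b[0]-a[0])))
m=(a+b)/2; y=np.radians(s["ee_rot"][2]+180); gx=np.array([np.cos(y),np.sin(y)]);gy=np.array([-gx[1],gx[0]])
o=m[:2]+45*gx; d=o-s["ee_pos"][:2]
print("origin",o,"rel tcp in guide axes",d@gx,d@gy)
# handle screw at 
print(ray(ci,(324,236),199))
# rotating to jig
th=np.radians(1.7);print("jig axes; pin(520.2,83.6): point at +85 along y:",np.array([520.2,83.6])+85*np.array([-np.sin(th),np.cos(th)]))
E
```

```text
w 94.25454896184053 gy 61.20518537147176
origin [464.97166281 411.42873468] rel tcp in guide axes 4.6835994797127 -0.9594955125146375
[445.4 423.  199. ]
jig axes; pin(520.2,83.6): point at +85 along y: [517.67836925 168.56258811]
```

move_arm([
  [0,[0.42,-0.915,0],[0,0,0.703]],
  [0,[0.42,-0.915,0],[0,0,0.703]],
  [0,[0.42,-0.915,0],[0,0,0.703]],
  [0,[0.42,-0.915,0],[0,0,0.703]],
  [0,[0.42,-0.915,0],[0,0,0.703]],
  [0,[0.42,-0.915,0],[0,0,0.703]],
  [0,[0.42,-0.915,0],[0,0,0.703]],
  [0,[0.42,-0.915,0],[0,0,0.703]],
  [0,[0.42,-0.915,0],[0,0,0.703]],
  [0,[0.42,-0.915,0],[0,0,0.703]],
  [0,[0.42,-0.915,0],[0,0,0.703]],
  [0,[0,0,0],[0,0,0]],
  [0,[0,0,0],[0,0,0]],
  [0,[0,0,0],[0,0,0]],
])

```text
time_s: 7.0
ee_pos: [576.8, 163.8, 168.6]
ee_rot: [-180.0, -0.2, -178.3]
force: [-0.7, -0.7, -3.4]
gripper_width: 18.1
gripper_force: 45.0
```

```bash
python3 - <<'E'
from h import *
s=state();print(s["time_s"],s["ee_pos"],s["ee_rot"],s["force"],s["gripper_width"],s["gripper_force"])
ci=camera_info("wrist");im=grab_frame("wrist");cv2.imwrite("pics/w4.png",im)
print(proj(ci,[[520.2,83.6,60],[551.3,231,78],[557.8,0,78],[514,265,50],[524,-39,50]]))
cv2.imwrite("pics/w4b.png",cv2.resize(im[:310],(800,388),interpolation=cv2.INTER_CUBIC))
E
```

```text
7.0 [576.76294667 163.76356645 168.64450872] [-179.99094219   -0.21485126 -178.34532263] [-0.65649366 -0.72706709 -3.40175617] 18.063382334267384 44.998823404312134
[[237.2 132.7]
 [401.9 175.3]
 [138.2 175.2]
 [434.9 130.8]
 [108.7 132.3]]
```

View pics/w4b.png

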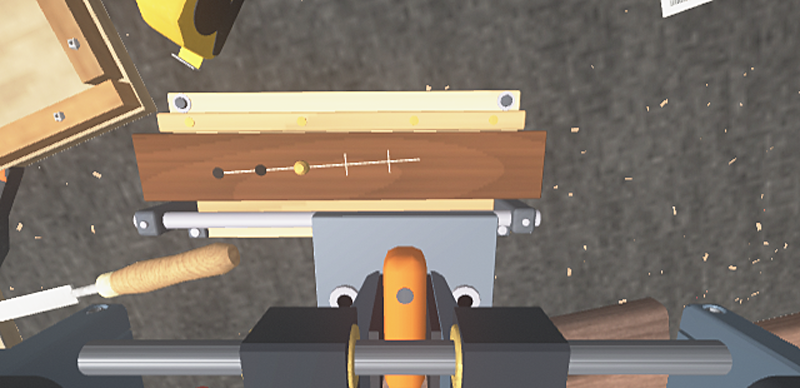

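Pin tip at (240,133.6), rail axis at row about 175.2, guide back corners at (250.4,170.4) and (396.8,171.2).

```bash
python3 - <<'E'
from h import *
ci=camera_info("wrist");s=state()
r=lambda u,v,z:ray(ci,(u/1.25,v/1.25),z)
a,b=r(313,213,149.3),r(496,214,149.3);pin=r(301,166.5,60)
print("w",np.linalg.norm(a-b),np.degrees(np.arctan2(b[1]-a[1],b[0]-a[0]))-90)
m=(a+b)/2;y=np.radians(1.65);gx=np.array([np.cos(y),np.sin(y)]);gy=np.array([-gx[1],gx[0]])
o=m[:2]+45*gx;print("orig",o,"rel",(o-s["ee_pos"][:2])@gx,(o-s["ee_pos"][:2])@gy,"pin",pin)
print("rail",r(165,219.5,72),r(310,220,72),"blank back",r(136,133,50),r(547,131,50),"front",r(144,200,50),r(544,198,50))
print("screws",r(181,103,20),r(506,101,20))
R=cv2.Rodrigues(ci["rvec"])[0];print("cam",-R.T@ci["tvec"])
E
```

```text
w 93.12598992762439 1.3536762676137926
orig [580.38134157 163.74572786] rel 3.5242151969470688 -0.5479236736850239 pin [520.8  87.2  60. ]
rail [560.1  -9.1  72. ] [557.4  95.1  72. ] blank back [501.1 -34.9  50. ] [490.9 265.   50. ] front [550.4 -36.9  50. ] [539.8 269.2  50. ]
screws [477.6 -15.9  20. ] [468.6 240.4  20. ]
cam [497.65507122 161.40304086 340.35126521]
```

move_arm([
  [0,[-0.85,0.02,0],[0,0,0.12]],
  [0,[-0.85,0.02,0],[0,0,0]],
  [0,[-0.85,0.02,-0.4],[0,0,0]],
  [0,[0,0,-0.7],[0,0,0]],
  [0,[0,0,-0.7],[0,0,0]],
  [0,[0,0,0],[0,0,0]],
  [0,[0,0,0],[0,0,0]],
  [0,[0,0,0],[0,0,0]],
  [0,[0,0,0],[0,0,0]],
])

```text
time_s: 7.8
ee_pos: [515.0, 165.9, 126.5]
ee_rot: [180.0, 0.1, -177.8]
force: [0.4, -0.9, -3.3]
gripper_width: 17.5
gripper_force: 45.0
```

```bash
python3 - <<'E'
from h import *
s=state();print(s["time_s"],s["ee_pos"],s["ee_rot"],s["force"],s["gripper_width"],s["gripper_force"])
ci=camera_info("wrist");w=grab_frame("wrist");sc=grab_frame("scene");tp=grab_frame("top")
cv2.imwrite("pics/w5.png",w);cv2.imwrite("pics/s5.png",sc);cv2.imwrite("pics/t5.png",tp)
a=cv2.resize(sc[150:250,260:420],(800,500),interpolation=cv2.INTER_CUBIC)
cv2.imwrite("pics/v5.png",a)
E
```

```text
7.8 [514.99923204 165.86203513 126.54966713] [ 1.79960400e+02  1.24450631e-01 -1.77793450e+02] [ 0.42669991 -0.93776837 -3.31579251] 17.464063329920528 44.99878406524658
```

View pics/v5.png

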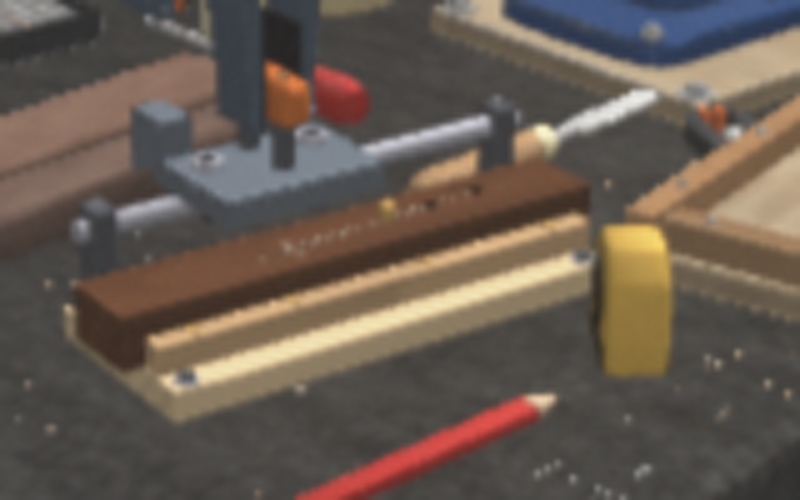

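View pics/w5.png

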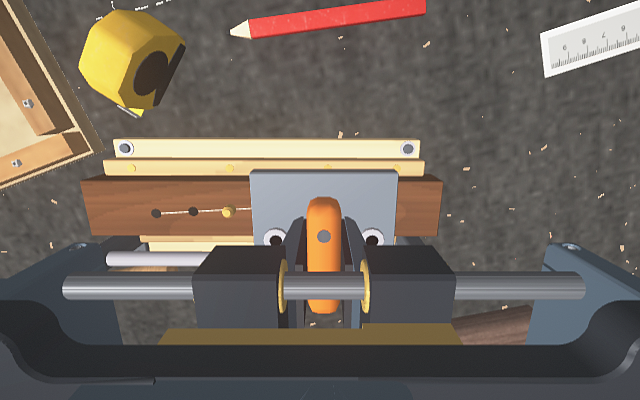

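The scene view shows the guide level above the rail. In the wrist view the pin is at (228.5,211.5), the rail axis at row 258 and the back edge at row 170.

```bash
python3 - <<'E'
from h import *
ci=camera_info("wrist");s=state()
r=lambda u,v,z:ray(ci,(u,v),z)
zu=92.2
top=[r(250,174.5,zu+15),r(396.5,174,zu+15)];bot=[r(251,170.5,zu),r(396,170,zu)]
pin=r(229,211,60)
y=np.radians(2);gx=np.array([np.cos(y),np.sin(y)]);gy=np.array([-gx[1],gx[0]])
for n,(a,b) in dict(top=top,bot=bot).items():
    o=(a+b)[:2]/2+45*gx;d=o-pin[:2]
    print(n,"w",np.linalg.norm(a-b),"yaw",np.degrees(np.arctan2(b[1]-a[1],b[0]-a[0]))-90,"o",o,"rel pin",d@gx,d@gy)
print("pin",pin,"rail",r(115,258.5,72),r(190,259,72),"blank back edge",r(82,180,50),r(442,180.5,50),"screws",r(125,149,20),r(408,149,20))
im=cv2.imread("pics/w5.png")
print("column 180 rail rows",[(v,im[v,150:180].mean().round()) for v in range(236,272,2)])
print("back edge col 275",[(v,im[v,262:290].mean().round()) for v in range(166,178)])
E
```

```text
top w 93.07760203185295 yaw 2.3398162994461558 o [520.37258722 164.77047735] rel pin 3.8755535762833886 77.3823617263189
bot w 99.08077512817509 yaw 2.313722497824216 o [520.77258722 164.97047735] rel pin 4.282289806431505 77.56828009304174
pin [519.2  87.3  60. ] rail [559.6  -4.1  72. ] [557.7  57.1  72. ] blank back edge [500.  -36.6  50. ] [489.2 262.5  50. ] screws [477.5 -16.5  20. ] [467.8 239.7  20. ]
column 180 rail rows [(236, np.float64(187.0)), (238, np.float64(189.0)), (240, np.float64(186.0)), (242, np.float64(219.0)), (244, np.float64(226.0)), (246, np.float64(225.0)), (248, np.float64(225.0)), (250, np.float64(223.0)), (252, np.float64(113.0)), (254, np.float64(166.0)), (256, np.float64(194.0)), (258, np.float64(217.0)), (260, np.float64(224.0)), (262, np.float64(228.0)), (264, np.float64(227.0)), (266, np.float64(133.0)), (268, np.float64(126.0)), (270, np.float64(138.0))]
back edge col 275 [(166, np.float64(207.0)), (167, np.float64(212.0)), (168, np.float64(183.0)), (169, np.float64(110.0)), (170, np.float64(85.0)), (171, np.float64(86.0)), (172, np.float64(120.0)), (173, np.float64(138.0)), (174, np.float64(172.0)), (175, np.float64(183.0)), (176, np.float64(181.0)), (177, np.float64(181.0))]
```

move_arm([
  [0,[-0.04,0,-0.2],[0,0,0]],
  [0,[0,0,-0.2],[0,0,0]],
  [0,[0,0,-0.2],[0,0,0]],
  [0,[0,0,-0.2],[0,0,0]],
  [0,[0,0,0],[0,0,0]],
  [0,[0,0,0],[0,0,0]],
])

```text
time_s: 8.45
ee_pos: [512.8, 165.2, 104.9]
ee_rot: [-180.0, -0.1, -177.8]
force: [0.6, -0.9, -3.3]
gripper_width: 17.4
gripper_force: 45.0
```

No contact force with the hooks already about 7 mm below the rail's top, so I'll lower to sliding height.

move_arm([
  [0,[0,0,-0.1],[0,0,0]],
  [0,[0,0,-0.12],[0,0,0]],
  [0,[0,0,0],[0,0,0]],
  [0,[0,0,0],[0,0,0]],
  [0,[0,0,0],[0,0,0]],
  [0,[0,0,0],[0,0,0]],
])

```text
time_s: 8.95
ee_pos: [513.2, 165.3, 100.1]
ee_rot: [180.0, 0.0, -177.8]
force: [0.4, -0.6, -4.3]
gripper_width: 17.8
gripper_force: 45.0
```

```bash
python3 - <<'E'
from h import *
s=state();print(s["time_s"],s["ee_pos"],s["ee_rot"],s["force"],s["torque"],s["gripper_width"])
ci=camera_info("wrist");w=grab_frame("wrist");sc=grab_frame("scene")
cv2.imwrite("pics/w6.png",w)
o=np.zeros((600,800,3),np.uint8)
o[:300,:800]=cv2.resize(sc[170:216,275:397],(800,300),interpolation=cv2.INTER_CUBIC)
o[300:]=cv2.resize(w[130:280,60:460],(800,300),interpolation=cv2.INTER_CUBIC)
cv2.imwrite("pics/v6.png",o)
E
```

```text
8.95 [513.24083962 165.32820506 100.13596448] [ 1.79990196e+02  2.31680757e-02 -1.77814887e+02] [ 0.40493933 -0.63968067 -4.27023348] [ 0.01406965 -0.12665317  0.0553849 ] 17.839222546875167
```

View pics/v6.png

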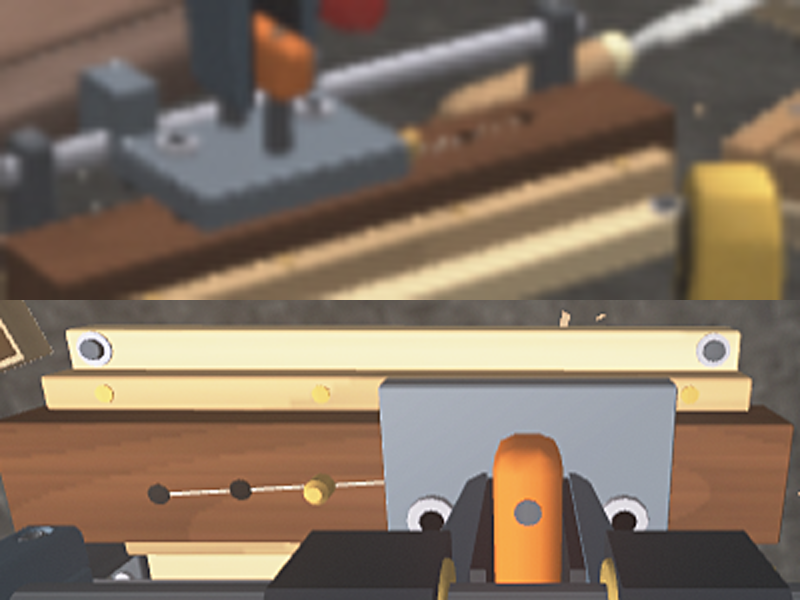

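The hooks are over the rail, and the pin is well clear at (218,225). I'll slide 20 mm along the rail and look again from closer.

move_arm([
  [0,[0.007,-0.2,0],[0,0,0]],
  [0,[0.007,-0.2,0],[0,0,0]],
  [0,[0.007,-0.2,0],[0,0,0]],
  [0,[0.007,-0.2,0],[0,0,0]],
  [0,[0,0,0],[0,0,0]],
  [0,[0,0,0],[0,0,0]],
  [0,[0,0,0],[0,0,0]],
  [0,[0,0,0],[0,0,0]],
])

```text
time_s: 9.72
ee_pos: [513.8, 145.4, 100.0]
ee_rot: [180.0, 0.0, -177.8]
force: [-0.5, -0.4, -3.1]
gripper_width: 17.8
gripper_force: 45.0
```

```bash
python3 - <<'E'
from h import *
s=state();print(s["time_s"],s["ee_pos"],s["ee_rot"],s["force"],s["torque"],s["gripper_width"])
ci=camera_info("wrist");w=grab_frame("wrist");cv2.imwrite("pics/w7.png",w)
cv2.imwrite("pics/v7.png",cv2.resize(w[150:270,200:410],(0,0),fx=3.8,fy=3.8,interpolation=cv2.INTER_CUBIC))
R=cv2.Rodrigues(ci["rvec"])[0];print("cam",-R.T@ci["tvec"],R.round(3))
E
```

```text
9.7167 [513.84209546 145.38062696 100.00887512] [ 1.79986417e+02  6.18264910e-03 -1.77817936e+02] [-0.50984128 -0.38691639 -3.05852242] [ 0.10430319 -0.05886275  0.01836581] 17.803201706030112
cam [434.16107761 141.86736467 271.06217895] [[-0.038  0.999 -0.   ]
 [ 0.959  0.036  0.28 ]
 [ 0.279  0.01  -0.96 ]]
```

View pics/v7.png

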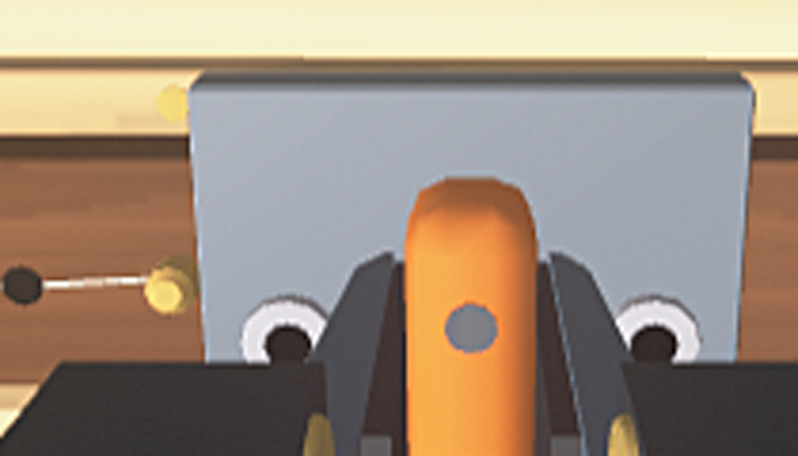

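Pin tip at crop (164,293), bushes at crop (286,343) and (655,343), plate rear corners at crop (190,88) and (755,88).

```bash
python3 - <<'E'
from h import *
ci=camera_info("wrist");s=state()
r=lambda u,v,z:ray(ci,(200+u/3.8-.4,150+v/3.8-.4),z)
y=np.radians(2);gx=np.array([np.cos(y),np.sin(y)]);gy=np.array([-gx[1],gx[0]])
zu=s["ee_pos"][2]-34.3
for dz in (0,-4):   # camera height error
    c=dict(ci);R=cv2.Rodrigues(ci["rvec"])[0];c["tvec"]=ci["tvec"]-R@np.array([0,0,-dz])
    r=lambda u,v,z:ray(c,(200+u/3.8-.4,150+v/3.8-.4),z)
    a,b=r(190,88,zu+15),r(755,88,zu+15);p=r(164,292,60);b1,b2=r(286,343,zu+19),r(655,343,zu+19);h=r(471,328,zu+64)
    for n,q in (("plate",(a+b)/2),("bush",(b1+b2)/2),("screw",h)):
        d=(q-p)[:2];print(dz,n,"w",np.linalg.norm(a-b).round(1),"rel pin x,y",(d@gx).round(1),(d@gy).round(1))
    print(p,"tcp-pin",(s["ee_pos"]-p)[:2]@gy)
E
```

```text
0 plate w 94.5 rel pin x,y -45.0 60.1
0 bush w 94.5 rel pin x,y -0.5 59.9
0 screw w 94.5 rel pin x,y -22.9 59.9
[520.7  85.1  60. ] tcp-pin 60.5758943534587
-4 plate w 96.5 rel pin x,y -45.8 61.2
-4 bush w 96.5 rel pin x,y -0.3 61.0
-4 screw w 96.5 rel pin x,y -22.8 61.0
[522.3  84.   60. ] tcp-pin 61.731063457903694
```

The guide is in line with the pin in x and about 60.4 mm away along y. I'll slide to the pin at this height (about 5 mm clear of the tip).

move_arm([
  [0,[0.007,-0.2,0],[0,0,0]],
  [0,[0.007,-0.2,0],[0,0,0]],
  [0,[0.007,-0.2,0],[0,0,0]],
  [0,[0.007,-0.2,0],[0,0,0]],
  [0,[0.007,-0.2,0],[0,0,0]],
  [0,[0.007,-0.2,0],[0,0,0]],
  [0,[0.007,-0.2,0],[0,0,0]],
  [0,[0.007,-0.2,0],[0,0,0]],
  [0,[0.007,-0.2,0],[0,0,0]],
  [0,[0.007,-0.2,0],[0,0,0]],
  [0,[0.007,-0.2,0],[0,0,0]],
  [0,[0.007,-0.216,0],[0,0,0]],
  [0,[0,0,0],[0,0,0]],
  [0,[0,0,0],[0,0,0]],
  [0,[0,0,0],[0,0,0]],
  [0,[0,0,0],[0,0,0]],
])

```text
time_s: 11.1
ee_pos: [515.9, 85.1, 100.0]
ee_rot: [180.0, 0.0, -177.8]
force: [-0.1, -0.0, -3.6]
gripper_width: 17.8
gripper_force: 45.0
```

move_arm([
  [0,[0,0,-0.12],[0,0,0]],
  [0,[0,0,-0.08],[0,0,0]],
  [0,[0,0,-0.06],[0,0,0]],
  [0,[0,0,-0.04],[0,0,0]],
  [0,[0,0,0],[0,0,0]],
  [0,[0,0,0],[0,0,0]],
  [0,[0,0,0],[0,0,0]],
])

```text
time_s: 11.68
ee_pos: [516.0, 84.9, 92.5]
ee_rot: [180.0, 0.0, -177.8]
force: [-0.2, 0.5, -3.8]
gripper_width: 17.8
gripper_force: 45.0
```

move_arm([
  [0,[0,0,-0.04],[0,0,0]],
  [0,[0,0,-0.04],[0,0,0]],
  [0,[0,0,0],[0,0,0]],
  [0,[0,0,0],[0,0,0]],
  [0,[0,0,0],[0,0,0]],
])

```text
time_s: 12.1
ee_pos: [516.1, 84.9, 90.9]
ee_rot: [180.0, 0.0, -177.8]
force: [0.2, -0.5, 0.0]
gripper_width: 17.6
gripper_force: 45.0
```

move_arm([
  [0,[0,0,-0.03],[0,0,0]],
  [0,[0,0,-0.03],[0,0,0]],
  [0,[0,0,0],[0,0,0]],
  [0,[0,0,0],[0,0,0]],
  [0,[0,0,0],[0,0,0]],
])

```text
time_s: 12.52
ee_pos: [516.1, 84.9, 89.3]
ee_rot: [180.0, 0.0, -177.8]
force: [-1.3, 0.3, 3.4]
gripper_width: 17.7
gripper_force: 45.0
```

Soft spring force only, with no sideways load, so the slot is on the pin. Pressing down gently.

move_arm([
  [0,[0,0,-0.04],[0,0,0]],
  [0,[0,0,-0.04],[0,0,0]],
  [0,[0,0,-0.04],[0,0,0]],
  [0,[0,0,-0.03],[0,0,0]],
  [0,[0,0,0],[0,0,0]],
  [0,[0,0,0],[0,0,0]],
  [0,[0,0,0],[0,0,0]],
])

```text
time_s: 13.1
ee_pos: [516.1, 84.9, 85.7]
ee_rot: [180.0, 0.0, -177.8]
force: [-1.5, 1.1, 6.5]
gripper_width: 18.0
gripper_force: 45.0
```

move_arm([
  [0,[0,0,-0.03],[0,0,0]],
  [0,[0,0,-0.03],[0,0,0]],
  [0,[0,0,0],[0,0,0]],
  [0,[0,0,0],[0,0,0]],
  [0,[0,0,0],[0,0,0]],
])

```text
time_s: 13.52
ee_pos: [516.2, 84.9, 84.8]
ee_rot: [180.0, 0.1, -177.8]
force: [-3.8, -1.1, 10.7]
gripper_width: 17.9
gripper_force: 45.0
```

move_arm([
  [0,[0,0,-0.03],[0,0,0]],
  [0,[0,0,0],[0,0,0]],
  [0,[0,0,0],[0,0,0]],
  [0,[0,0,0],[0,0,0]],
  [0,[0,0,0],[0,0,0]],
])

```text
time_s: 13.93
ee_pos: [516.2, 84.9, 84.8]
ee_rot: [180.0, 0.1, -177.8]
force: [-3.9, -0.3, 16.1]
gripper_width: 18.0
gripper_force: 45.0
```

```bash
python3 - <<'E'
from h import *
s=state();print(s["time_s"],s["ee_pos"],s["ee_rot"],s["force"],s["torque"],s["gripper_width"])
sc=grab_frame("scene");w=grab_frame("wrist")
o=np.zeros((600,800,3),np.uint8)
o[:300,:800]=cv2.resize(sc[165:211,285:407],(800,300),interpolation=cv2.INTER_CUBIC)
o[300:]=cv2.resize(w[130:280,120:520],(800,300),interpolation=cv2.INTER_CUBIC)
cv2.imwrite("pics/v8.png",o)
E
```

```text
13.9333 [516.18208047  84.91124738  84.83420404] [ 1.79989902e+02  7.73523796e-02 -1.77813758e+02] [-3.94213204 -0.29706984 16.09264277] [-0.0912893   0.87597496 -0.04212183] 17.986354861765804
```

View pics/v8.png

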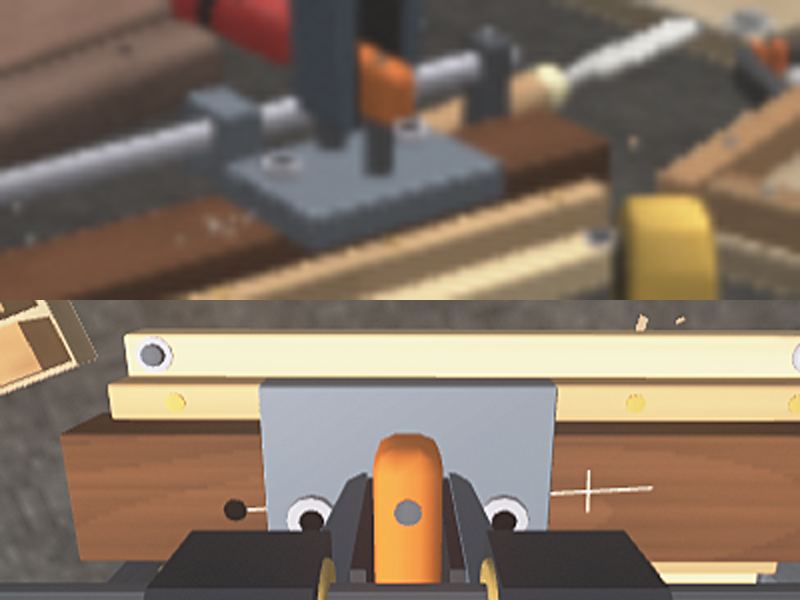

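The guide is flush: 5 N more push gave no further travel, and it came down 6 mm after the feet touched. The picture shows it flat on the walnut with the hooks on the rail. Handing in.

```bash
python3 -c "
from workcell import *
print(job_done())"
```

```text
the job is handed in; nothing more can be done
None
```

I handed the job in at about 14 s, with the guide hooked on the rail, dropped over the pin and held flush on the walnut at about 16 N. No verdict came back.

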